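Open the bur soaking jar and hang its basket to drain

ROBOT

A 6-joint arm with a two-finger parallel gripper is mounted at the origin on a cart in front of the work surface, level with it; the furniture and walls round the work are solid. World frame = base frame: x ahead of the robot, y to its left, z up, the work surface at z = 0. Lengths are in m, angles in rad, forces in N, time in s.
With the tool pointing down it reaches from about 0.4 to 0.825 m from the base axis. Payload 7 kg.
Tool frame: the origin (TCP) lies at the very end of the fingers, on their centre line; the grasp point (between the pads) lies arm.hold_point_z behind it (arm.hold_point_z is the distance from the TCP to the grasp point, in m); z points along the fingers, y is the line along which they close (so a half turn about z gives the same grasp; the last joint's range is limited). The gripper opens to 88 mm and grips with 3 to 60 N. Pads are 19 mm wide; open, the fingers measure 130 mm over their backs; the gripper's body (78 mm by 193 mm) begins 47 mm behind the grasp point.
Start: joints at [-0.824, 0.359, 0.012, 0, -1.224, -0.288], TCP at [0.299, -0.605, 0.227] pointing down, gripper open.
Joint ranges: [-3.07, 3.07], [-1.43, 2.12], [-1.02, 1.25], [-3.03, 1.67], [-3.05, -0], [-3.03, 3.03]. Speed limits (rad/s): [2.39, 2.39, 3.01, 3.14, 3.14, 3.14].

INTERFACE

Orientations are given as [roll, pitch, yaw] about the fixed x, y, z axes, in that order (R = Rz(yaw) Ry(pitch) Rx(roll)).
In Python, from station import arm gives the robot as it stands.
- The arm moves only by the shell command python3 nudge.py 'ROWS' [FORCE]. ROWS is a JSON list of rows, 1 to 20 of them, each of 5 numbers: the finger opening in m, then dx, dy, dz in m, then a turn about the tool's z in rad; each row is the pose to reach, as a shift and turn from the pose commanded when the command began, along the tool's axes at that moment; what a row does not reach only later rows make up. A row lasts 1/12 s, in which the tool goes at most 0.0417 m and 0.125 rad, less where a joint would pass 70% of its speed; a pose out of reach is approached as far as the arm can. The fingers move at their own pace and stop on an object; FORCE is the grip in N (left out, the last holds). Time passes only in rows, so rows that do not move let the fingers close. It prints the time, the measured TCP pose, the force, the opening and the grip force at its end.
- arm.get_state(): the state, without advancing time (a new reading comes with each control period).
- arm.grab_frame(name): name is "scene" or "top" or "wrist"; returns the picture (384x512x3 uint8, red, green, blue); there is no depth.
- arm.camera_params(name): a dict with "fx", "fy", "cx", "cy" (pixels), "T" (4x4, takes a point from camera to world coordinates); the wrist camera has in their place "hand_eye" (4x4, takes a point from camera to tool coordinates, whose origin is the TCP and whose axes are the flange's). Camera axes: x right, y down, z forward; pixel columns grow to the right and rows downward; lengths in m; the calibration is good to about 2 mm. A picture is of the moment at which its call begins: read the wrist's pose just before it. camera_params takes no time and is no camera call.
- arm.job_done(): hands the job in; it is judged then, once.
The state is a dict: "t": time; "q": joint angles; "qd": joint speeds; "joint_efforts": joint torques, N m; "eef_pos": TCP position; "ee_rot": TCP orientation; "force": force on the tool from outside, world axes, zero at the start; "moment": the same for the moment, N m; "width": finger opening in m; "gripper_force": force on a finger pad.
Only numpy, scipy, OpenCV 4.12 (cv2) and the standard library are available. Lean on these libraries where they do the work, as an engineer would, in place of code of your own. Each camera call takes 0.05 s, during which the arm holds its last target. There are 200 camera calls.

TASK

Unscrew the blue cap of the soaking jar by its ribbed rim, turning it counter-clockwise in several grips and letting the hand rise with it, until it comes off the thread. Then take the loose cap by the knob on top, lift it with its basket of burs straight out of the jar, keeping it upright, and lower it gently, basket first, into the steel cup of the draining stand until the cap sits fully home. Let go, and do not disturb the things standing round the work.

Things in the scene. Friction and masses are not known exactly. Their poses are not given: they have to be found in the camera images.
- jar: Soaking jar, fixed: clear, straight, 54 mm across, in a round steel foot 90 mm across. Origin under the foot's centre, z up. Neck 42 mm across (36 inside), ending 99 mm up, with a coarse right-hand thread, 18.6 mm lead. Closed, cap and jar have the same yaw and the cap's origin is 81 mm up. A springy rubber seal (18 N) makes the first 60 degrees of turn stiff, about 0.3 N m.
- cap: Blue screw cap, 0.12 kg, closed on the jar. Origin on its axis at the rim's lower edge, z up. Ribbed rim 60 mm across, 22 mm tall (z 0 to 22). A wire basket 29 mm across hangs under it down to z -52 mm. Turned counter-clockwise from above it rises 3 mm a radian (let the hand rise too); 4.0 rad from closed it is off the thread. Let go, it stays where it is; clockwise screws it on.
- knob_grip (a point): Grip point on the aluminium knob on top of the cap, on the cap's axis, 45 mm above the cap's origin. The knob's head, 19 mm across, lies 34 to 53 mm above the cap's origin, over a slimmer neck; the cap's flat top is at 22 mm. The knob turns freely on a swivel: it lifts the cap but cannot unscrew it.
- stand: Draining stand, fixed: steel base plate 116 x 100 mm (x -50 to +66) with a white dish, a post 10 mm thick, 91 mm tall at x = +56 mm, and a round steel cup, 71 mm across, 66 inside, its top 99 mm and its floor 77 mm up, the floor with a hole 40 mm across. Origin on the cup's axis on the worktop. The cup is as deep as the cap's rim: fingers holding the rim do not fit in.
- seat (a point): Centre of the floor of the stand's cup, 77 mm above the worktop, z up. The cap is home when its origin is here: the basket hangs through the hole and the cap's lower edge lies on the floor of the cup.
- timer: White minute timer with a blue dial, 52 x 68 x 66 mm, upright; origin at the centre of its underside. To be left alone.
- swab_jar: White tub with a teal lid, 68 mm across, 75 mm tall; origin at the centre of its underside. To be left alone.
- dropper: Brown dropper bottle with a black top, 34 mm across, 102 mm tall; origin at the centre of its underside. To be left alone.
- nail_brush: Purple nail brush, 30 x 86 x 22 mm, lying; origin at the centre of its underside. To be left alone.

How it is judged:
By the outcome, as a careful person would: the job done as asked, in the order asked, and still so for the second after the job is handed in, with the robot touching nothing.
It also fails if it takes over 58 s, if anything falls off the work surface, if the arm or the gripper's body presses on something with over 40 N, if the wrist force passes 120 N, or if a joint passes its speed limit or range.

## Working session

There is one attempt and no reset: what is moved stays moved. The work goes in short steps, Python scripts to look and compute and a shell command to move; the robot and the scene stay as the last step left them, time stands still between calls to the robot, and variables do not carry over. Pictures are saved under pics/ and viewed, at most 10 in all, crops included, and the job is handed in when it is done.

```bash
ls; mkdir -p pics
python3 - <<'E'
from station import arm
import cv2,numpy as np
print(arm.hold_point_z)
print(arm.get_state())
ims=[]
for n in("scene","top"):
    im=arm.grab_frame(n);cv2.imwrite(f"pics/{n}0.png",im[:,:,::-1]);ims.append(im)
    p=arm.camera_params(n);print(n,{k:np.round(v,4).tolist() for k,v in p.items()})
p=arm.camera_params("wrist");print({k:np.round(v,4).tolist() for k,v in p.items()})
E
```

```text
nudge.py
pics
station.py
0.0188
{'t': 0.0, 'q': array([-8.23888785e-01,  3.59383937e-01,  1.10463559e-02, -3.22997869e-04,
       -1.22409515e+00, -2.88072620e-01]), 'qd': array([ 1.13416678e-03, -2.00479121e-03, -2.27551157e-03,  5.16273931e-05,
        4.00158737e-06,  1.63518576e-03]), 'joint_efforts': array([-1.61707278e-03, -5.82711732e+01,  2.93049073e+01,  6.99695528e+00,
        6.77060147e-03, -2.00475574e-04]), 'eef_pos': array([ 0.29869199, -0.60476861,  0.22562404]), 'ee_rot': array([ 3.13993741e+00, -1.73825149e-04, -2.68286759e+00]), 'force': array([ 0.04603997,  0.44458062, -0.27334754]), 'moment': array([ 0.01432329, -0.01894879,  0.00720951]), 'gripper_force': 0.0, 'width': 0.08749256503579791}
scene {'fx': 381.5517, 'fy': 381.5517, 'cx': 258.4971, 'cy': 186.5129, 'T': [[0.6459, -0.3726, 0.6663, -0.1547], [-0.7633, -0.2977, 0.5734, -0.8498], [-0.0153, -0.8789, -0.4767, 0.591], [0.0, 0.0, 0.0, 1.0]]}
top {'fx': 374.5051, 'fy': 374.5051, 'cx': 256.9613, 'cy': 187.7155, 'T': [[0.0139, -0.9951, 0.0979, 0.4332], [-0.9999, -0.0133, 0.0068, -0.244], [-0.0054, -0.098, -0.9952, 1.1041], [0.0, 0.0, 0.0, 1.0]]}
{'fx': 268.3288, 'fy': 268.3288, 'cx': 255.0853, 'cy': 195.3728, 'hand_eye': [[-0.0004, -0.9604, -0.2787, 0.0759], [1.0, -0.0003, -0.0005, 0.0002], [0.0004, -0.2787, 0.9604, -0.1593], [0.0, 0.0, 0.0, 1.0]]}
```
View pics/scene0.png

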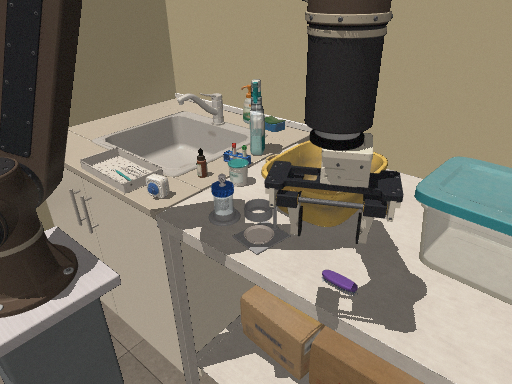

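View pics/top0.png

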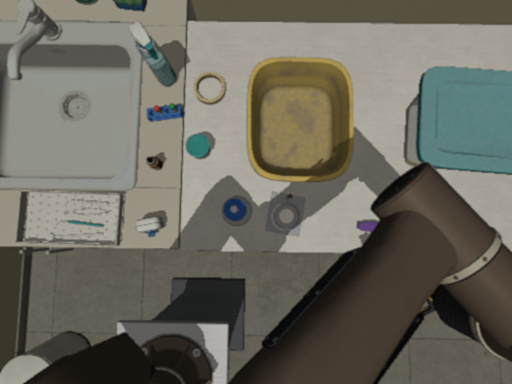

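The scene view shows the blue cap on the jar at about (222,188), with the empty cup at (259,208) just to its right. In the top view the cap is at (235,209) and the cup at (285,214), with its post near (290,197). I'll enlarge both views.

Run:
```python
import cv2,numpy as np
a=cv2.imread("pics/scene0.png")[165:255,195:285];b=cv2.imread("pics/top0.png")[175:245,205:315]
a=cv2.resize(a,None,fx=5,fy=5,interpolation=cv2.INTER_CUBIC)[:, :450]
b=cv2.resize(b,None,fx=3,fy=3,interpolation=cv2.INTER_CUBIC)
o=np.zeros((450,780,3),np.uint8);o[:,:450]=a;o[:210,450:780]=b
cv2.imwrite("pics/crop0.png",o)
```

View pics/crop0.png

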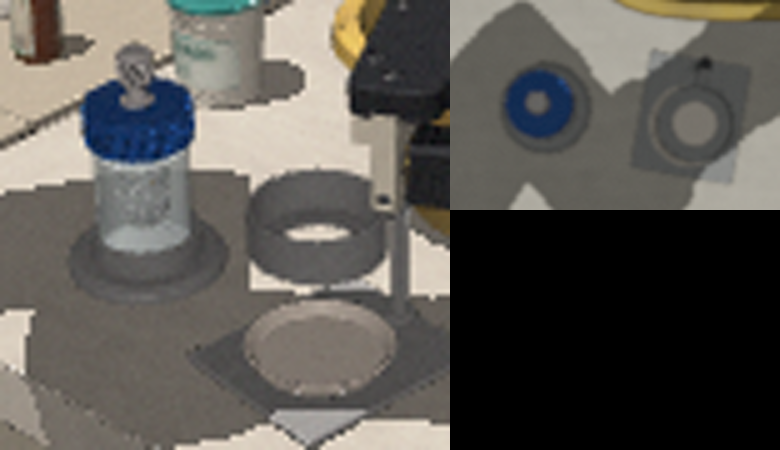

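The enlarged crop shows, in full-image pixels: knob head at scene (221.8,178.2) and top (234.3,209.3), cup rim centre at scene (258.6,206) and top (286.3,216.3), and post top at top view (289.7,196).

```bash
cat > h.py <<'E'
from station import arm
import numpy as np, cv2
from scipy.spatial.transform import Rotation as R
def ray(name,uv,Tw=None):
    p=arm.camera_params(name)
    T=p["T"] if "T" in p else Tw@p["hand_eye"]
    T=np.array(T); d=T[:3,:3]@[(uv[0]-p["cx"])/p["fx"],(uv[1]-p["cy"])/p["fy"],1]
    return T[:3,3],d/np.linalg.norm(d)
def tri(*rays):
    A=sum(np.eye(3)-np.outer(d,d) for o,d in rays);b=sum((np.eye(3)-np.outer(d,d))@o for o,d in rays)
    x=np.linalg.solve(A,b);return x,[np.linalg.norm(np.cross(x-o,d)) for o,d in rays]
def atz(r,z): return r[0]+r[1]*(z-r[0][2])/r[1][2]
def tool():
    s=arm.get_state();T=np.eye(4);T[:3,:3]=R.from_euler("xyz",s["ee_rot"]).as_matrix();T[:3,3]=s["eef_pos"];return T
def totool(p): T=tool(); return T[:3,:3].T@(np.array(p)-T[:3,3])
E
python3 - <<'E'
from h import *
print("knob",tri(ray("scene",(221.8,178.2)),ray("top",(234.3,209.3))), atz(ray("top",(234.3,209.3)),.126))
print("cup",tri(ray("scene",(258.6,206)),ray("top",(286.3,216.3))),atz(ray("top",(286.3,216.3)),.099))
print("post",atz(ray("top",(289.7,196)),.091))
for n,uv,z in(("tub",(198,146),.075),("dropper",(152,160),.1),("timer",(149,224),.066),("foot",(232.3+0,211),0.01)):print(n,atz(ray("top",uv),z))
print(totool([0,0,0]),tool()[:3,:3].round(2))
E
```

```text
knob (array([ 0.47269273, -0.17935634,  0.12331783]), [np.float64(0.0007362498732456596), np.float64(0.0007362498732457449)]) [ 0.47205399 -0.17902571  0.126     ]
cup (array([ 0.45799452, -0.31870378,  0.09598211]), [np.float64(0.002342142683732073), np.float64(0.0023421426837320135)]) [ 0.45632332 -0.3167691   0.099     ]
post [ 0.51152486 -0.32621823  0.091     ]
tub [ 0.64939225 -0.07066668  0.075     ]
dropper [0.60389085 0.04912217 0.1       ]
timer [0.43062596 0.05993351 0.066     ]
foot [ 0.47162546 -0.16557381  0.01      ]
[-1.26141554e-06  6.74207385e-01  2.26731449e-01] [[-0.9  -0.44 -0.  ]
 [-0.44  0.9   0.  ]
 [ 0.    0.   -1.  ]]
```

```bash
python3 nudge.py '[[0.088,-0.27,0.19,0,0],[0.088,-0.27,0.19,0,0],[0.088,-0.27,0.19,0,0],[0.088,-0.27,0.19,0,0],[0.088,-0.27,0.19,0,0],[0.088,-0.27,0.19,0,0],[0.088,-0.27,0.19,0,0],[0.088,-0.27,0.19,0,0],[0.088,-0.27,0.19,0,0],[0.088,-0.27,0.19,0,0],[0.088,-0.27,0.19,0,0],[0.088,-0.27,0.19,0,0],[0.088,-0.27,0.19,0,0]]'
python3 - <<'E'
from h import *
np.save("TA.npy",tool());cv2.imwrite("pics/wA.png",arm.grab_frame("wrist")[:,:,::-1]);print(arm.get_state()["q"],totool([.472,-.179,.22]))
E
```

```text
t: 1.18
eef_pos: [0.4562, -0.3162, 0.2263]
ee_rot: [3.141, -0.0, -2.684]
force: [-0.2, 0.3, -0.2]
width: 0.0873
gripper_force: 0.0
[-2.53332657e-01  1.62480439e-01 -2.55258411e-01  4.51284282e-06
 -1.15347325e+00 -8.60512924e-01] [-0.07473105  0.11617957  0.00636347]
```

View pics/wA.png

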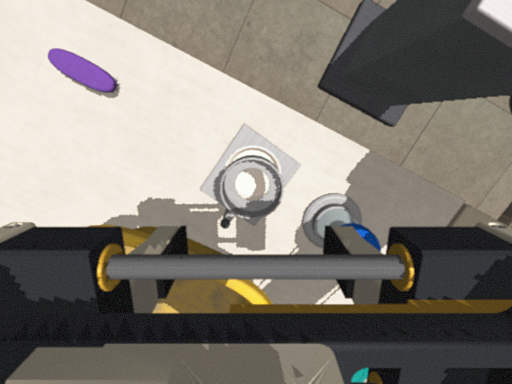

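Wrist view A shows the cup rim centred near (249,187), the post foot at about (226,222), and the jar partly behind a finger at (345,225). I'll take a second view nearer the jar.

```bash
python3 nudge.py '[[0.088,-0.04,0.1,0,0],[0.088,-0.04,0.1,0,0],[0.088,-0.04,0.1,0,0],[0.088,-0.04,0.1,0,0],[0.088,-0.04,0.1,0,0],[0.088,-0.04,0.1,0,0]]'
python3 - <<'E'
from h import *
np.save("TB.npy",tool());cv2.imwrite("pics/wB.png",arm.grab_frame("wrist")[:,:,::-1])
E
python3 nudge.py '[[0.088,-0.08,0.03,-0.03,0],[0.088,-0.08,0.03,-0.03,0],[0.088,-0.08,0.03,-0.03,0],[0.088,-0.08,0.03,-0.03,0],[0.088,-0.08,0.03,-0.03,0]]'
python3 - <<'E'
from h import *
np.save("TC.npy",tool());cv2.imwrite("pics/wC.png",arm.grab_frame("wrist")[:,:,::-1])
a=cv2.imread("pics/wA.png")[120:240,180:310];b=cv2.imread("pics/wB.png")[100:240,90:350];c=cv2.imread("pics/wC.png")[100:240,90:350]
o=np.zeros((600,800,3),np.uint8)
a=cv2.resize(a,None,fx=2,fy=2,interpolation=2);b=cv2.resize(b,None,fx=2,fy=2,interpolation=2);c=cv2.resize(c,None,fx=2,fy=2,interpolation=2)
o[:240,540:800]=a;o[:280,:520]=b;o[300:580,:520]=c
cv2.imwrite("pics/cropBC.png",o)
E
```

```text
t: 1.73
eef_pos: [0.4485, -0.2086, 0.2267]
ee_rot: [-3.141, 0.0, -2.683]
force: [-0.1, 0.1, 0.6]
width: 0.0877
gripper_force: 0.0
t: 2.2
eef_pos: [0.5069, -0.1461, 0.2559]
ee_rot: [3.141, -0.001, -2.683]
force: [-0.8, -0.4, -0.4]
width: 0.0875
gripper_force: 0.0
```

View pics/cropBC.png

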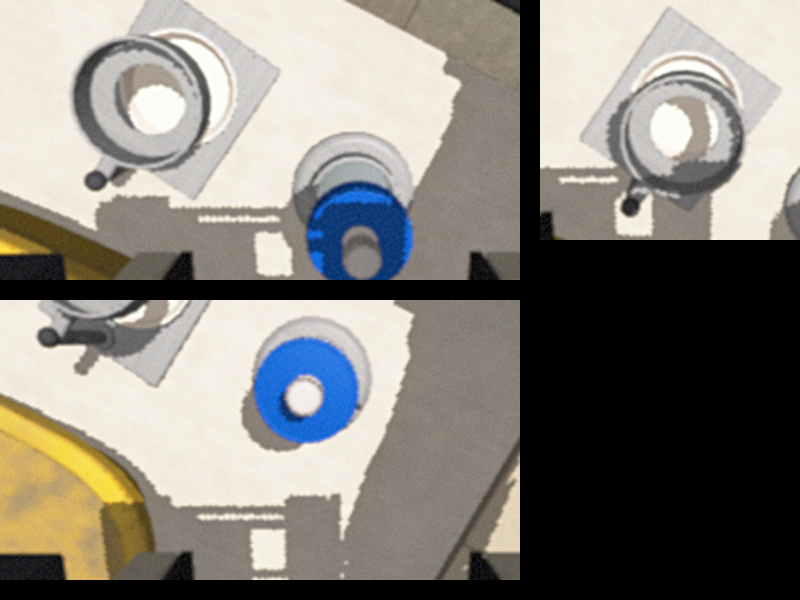

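View B (upper left) has the cup rim at full-image (160.8,151), the post top at (137.5,190.5) and the knob top at (271,230). View C (lower left) has the knob top at (242,148.3) and the cap top at (243,145). In A (right) the cup rim is at (251.5,187.2) and the post at (224.5,223).

Run:
```python
from h import *
A,B,C=[np.load(f"T{k}.npy") for k in "ABC"]
rs=[ray("wrist",(251.5,187.2),A),ray("wrist",(160.8,151),B)]
print("cup wrist",tri(*rs),[atz(r,.099) for r in rs]);print("cup all",tri(*rs,ray("scene",(258.6,206)),ray("top",(286.3,216.3))))
rs=[ray("wrist",(224.5,223),A),ray("wrist",(137.5,190.5),B)];print("post",tri(*rs))
rs=[ray("wrist",(271,230),B),ray("wrist",(242,148.3),C)];print("knob",tri(*rs),[atz(r,.134) for r in rs]);print("captop",atz(ray("wrist",(243,145),C),.103))
print(arm.get_state()["q"])
```

```text
cup wrist (array([ 0.45828779, -0.31957666,  0.08871463]), [np.float64(0.0001365827554779048), np.float64(0.00013658275547785513)]) [array([ 0.45599181, -0.32060188,  0.099     ]), array([ 0.45545327, -0.31689127,  0.099     ])]
cup all (array([ 0.45729957, -0.31894459,  0.09544652]), [np.float64(0.0013599598648635872), np.float64(0.0013616894777848223), np.float64(0.0027914701845929537), np.float64(0.0021107009606301966)])
post (array([ 0.51402045, -0.32882914,  0.08446453]), [np.float64(0.00020638732137300426), np.float64(0.00020638732137305695)])
knob (array([ 0.47256149, -0.17833574,  0.1315208 ]), [np.float64(0.00011084276791903176), np.float64(0.00011084276791896178)]) [array([ 0.47174321, -0.17903028,  0.134     ]), array([ 0.47218913, -0.17826904,  0.134     ])]
captop [ 0.47195433 -0.17871175  0.103     ]
[ 9.08205028e-02  9.63251115e-02 -2.64809875e-01 -1.94421634e-04
 -1.21129338e+00 -1.20375676e+00]
```

```bash
python3 nudge.py '[[0.088,0.0458,-0.0137,0.03,0],[0.088,0.0458,-0.0137,0.06,0],[0.088,0.0458,-0.0137,0.09,0],[0.088,0.0458,-0.0137,0.115,0],[0.088,0.0458,-0.0137,0.14,0],[0.088,0.0458,-0.0137,0.16,0],[0.088,0.0458,-0.0137,0.172,0],[0.088,0.0458,-0.0137,0.18,0],[0.088,0.0458,-0.0137,0.181,0],[0.088,0.0458,-0.0137,0.181,0]]' 50
python3 -c "
from h import *
print(totool([.472,-.1787,.075])*1000, arm.get_state()['q'])"
```

```text
t: 3.08
eef_pos: [0.4714, -0.1788, 0.0755]
ee_rot: [3.141, -0.001, -2.684]
force: [-0.3, 0.0, 0.2]
width: 0.0877
gripper_force: 0.0
[-0.57183498 -0.21434117  0.46188269] [ 2.79063824e-02  2.36642138e-01 -5.55914335e-01  1.65784732e-04
 -7.79033535e-01 -1.14090150e+00]
```

```bash
python3 nudge.py '[[0.05,-0.0006,0,0,0],[0.05,-0.0006,0,0,0],[0.05,-0.0006,0,0,0],[0.05,-0.0006,0,0,0],[0.05,-0.0006,0,0,0],[0.05,-0.0006,0,0,0],[0.05,-0.0006,0,0,0]]' 50
python3 -c "
from h import *
s=arm.get_state();print(s['force'],s['moment'],s['width'])"
```

```text
t: 3.67
eef_pos: [0.4731, -0.1782, 0.0761]
ee_rot: [-3.141, 0.001, -2.682]
force: [1.0, -3.1, 1.5]
width: 0.0583
gripper_force: 50.0
[ 0.9908928  -3.06641245  1.4762822 ] [-1.21752097 -0.40342474  0.04066086] 0.0583160478465247
```

```bash
python3 nudge.py '[[0.05,0,0,-0.0003,-0.1],[0.05,0,0,-0.0006,-0.2],[0.05,0,0,-0.0009,-0.3],[0.05,0,0,-0.0012,-0.4],[0.05,0,0,-0.0015,-0.5],[0.05,0,0,-0.0018,-0.6],[0.05,0,0,-0.0021,-0.7],[0.05,0,0,-0.0024,-0.8],[0.05,0,0,-0.0027,-0.9],[0.05,0,0,-0.003,-1.0],[0.05,0,0,-0.0033,-1.1],[0.05,0,0,-0.0036,-1.2],[0.05,0,0,-0.0039,-1.3],[0.05,0,0,-0.0042,-1.4],[0.05,0,0,-0.0045,-1.5],[0.05,0,0,-0.0045,-1.5]]' 50
python3 -c "
from h import *
import cv2
s=arm.get_state();print(s['force'],s['moment'],s['q'])"
```

```text
t: 5.0
eef_pos: [0.4723, -0.1776, 0.0799]
ee_rot: [3.142, 0.0, -1.178]
force: [1.5, -0.1, -3.0]
width: 0.0583
gripper_force: 50.0
[ 1.50544967 -0.09586746 -3.04804064] [-0.06400816 -0.21199234 -0.04034274] [ 2.99208947e-02  2.30960440e-01 -5.50267660e-01 -4.64226908e-04
 -7.89777940e-01  3.62823478e-01]
```

```bash
python3 nudge.py '[[0.084,0,0,0,0],[0.084,0,0,0,0],[0.084,0,0,0,0],[0.084,0,0,0,0],[0.084,0,0,0,1.5],[0.084,0,0,0,1.5],[0.084,0,0,0,1.5],[0.084,0,0,0,1.5],[0.084,0,0,0,1.5],[0.084,0,0,0,1.5],[0.084,0,0,0,1.5],[0.084,0,0,0,1.5],[0.084,0,0,0,1.5],[0.084,0,0,0,1.5],[0.084,0,0,0,1.5],[0.084,0,0,0,1.5],[0.084,0,0,0,1.5]]' 50
python3 nudge.py '[[0.05,0,0,0,0],[0.05,0,0,0,0],[0.05,0,0,0,0],[0.05,0,0,0,0],[0.05,0,0,0,0],[0.05,0,0,0,0],[0.05,0,0,-0.0003,-0.1],[0.05,0,0,-0.0006,-0.2],[0.05,0,0,-0.0009,-0.3],[0.05,0,0,-0.0012,-0.4],[0.05,0,0,-0.0015,-0.5],[0.05,0,0,-0.0018,-0.6],[0.05,0,0,-0.0021,-0.7],[0.05,0,0,-0.0024,-0.8],[0.05,0,0,-0.0027,-0.9],[0.05,0,0,-0.003,-1.0],[0.05,0,0,-0.0033,-1.1],[0.05,0,0,-0.0036,-1.2],[0.05,0,0,-0.0039,-1.3],[0.05,0,0,-0.0042,-1.4]]' 50
python3 - <<'E'
from h import *
s=arm.get_state();print(s['force'],s['moment'],s['q'])
im=arm.grab_frame("scene")[:,:,::-1][140:240,170:290];cv2.imwrite("pics/g2.png",cv2.resize(im,None,fx=5,fy=5,interpolation=2))
E
```

```text
t: 6.42
eef_pos: [0.4723, -0.1778, 0.0801]
ee_rot: [3.141, -0.0, -2.69]
force: [-0.0, -0.3, 0.4]
width: 0.0841
gripper_force: 0.0
t: 8.08
eef_pos: [0.4723, -0.1779, 0.0842]
ee_rot: [3.141, -0.0, -1.277]
force: [-0.0, -0.1, -0.1]
width: 0.0591
gripper_force: 50.0
[-0.02820993 -0.13744873 -0.09234238] [-0.25744631  0.1822347  -0.01086297] [ 2.95555834e-02  2.25117789e-01 -5.45560629e-01  9.99728215e-05
 -8.00380951e-01  2.63750941e-01]
```

View pics/g2.png

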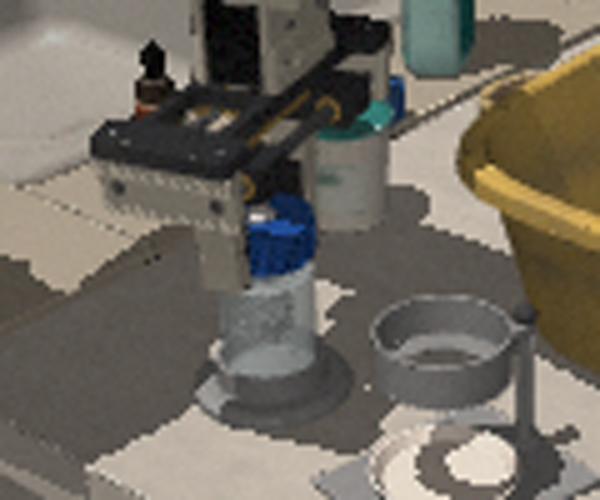

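The view shows the fingers on the cap's rim over the jar and the hand clear of the neighbours. The cup rim and post are plainly visible to the right. Next is the third grip.

```bash
python3 nudge.py '[[0.084,0,0,0,0],[0.084,0,0,0,0],[0.084,0,0,0,0],[0.084,0,0,0,0],[0.084,0,0,0,1.5],[0.084,0,0,0,1.5],[0.084,0,0,0,1.5],[0.084,0,0,0,1.5],[0.084,0,0,0,1.5],[0.084,0,0,0,1.5],[0.084,0,0,0,1.5],[0.084,0,0,0,1.5],[0.084,0,0,0,1.5],[0.084,0,0,0,1.5],[0.084,0,0,0,1.5],[0.084,0,0,0,1.5],[0.084,0,0,0,1.5]]' 50
python3 nudge.py '[[0.05,0,0,0,0],[0.05,0,0,0,0],[0.05,0,0,0,0],[0.05,0,0,0,0],[0.05,0,0,0,0],[0.05,0,0,0,0],[0.05,0,0,-0.0003,-0.1],[0.05,0,0,-0.0006,-0.2],[0.05,0,0,-0.0009,-0.3],[0.05,0,0,-0.0012,-0.4],[0.05,0,0,-0.0015,-0.5],[0.05,0,0,-0.0018,-0.6],[0.05,0,0,-0.0021,-0.7],[0.05,0,0,-0.0024,-0.8],[0.05,0,0,-0.0027,-0.9],[0.05,0,0,-0.003,-1.0],[0.05,0,0,-0.0033,-1.1],[0.05,0,0,-0.0036,-1.2],[0.05,0,0,-0.0039,-1.3],[0.05,0,0,-0.0042,-1.4]]' 50
python3 -c "
from h import *
s=arm.get_state();print(s['force'],s['moment'],s['q'][5])"
python3 nudge.py '[[0.05,0,0,-0.0003,-0.1],[0.05,0,0,-0.0006,-0.2],[0.05,0,0,-0.0006,-0.2],[0.05,0,0,-0.0006,-0.2]]' 50
python3 nudge.py '[[0.05,0,0,-0.001,0],[0.05,0,0,-0.001,0],[0.05,0,0,-0.001,0]]' 50
python3 nudge.py '[[0.05,0,0,-0.001,0],[0.05,0,0,-0.001,0],[0.05,0,0,-0.001,0]]' 50
```

```text
t: 9.55
eef_pos: [0.4724, -0.1779, 0.0842]
ee_rot: [3.142, -0.0, -2.79]
force: [0.3, 0.5, -0.3]
width: 0.084
gripper_force: 0.0
t: 11.22
eef_pos: [0.4723, -0.178, 0.0885]
ee_rot: [3.141, -0.0, -1.377]
force: [0.6, -0.3, -0.1]
width: 0.0594
gripper_force: 50.0
[ 0.60070235 -0.26114142 -0.09846765] [-0.32694766  0.09499681  0.00154432] 0.16376061372989323
t: 11.55
eef_pos: [0.4724, -0.1778, 0.0891]
ee_rot: [-3.142, 0.0, -1.186]
force: [-0.6, 0.2, 0.2]
width: 0.0597
gripper_force: 50.0
t: 11.8
eef_pos: [0.4722, -0.1778, 0.09]
ee_rot: [3.141, 0.0, -1.184]
force: [-0.3, -0.9, -1.3]
width: 0.0592
gripper_force: 50.0
t: 12.05
eef_pos: [0.4724, -0.1779, 0.0911]
ee_rot: [3.142, -0.0, -1.183]
force: [0.2, 0.3, -1.2]
width: 0.0596
gripper_force: 50.0
```

```bash
python3 nudge.py '[[0.05,0,0,0.001,0],[0.05,0,0,0.002,0],[0.05,0,0,0.002,0],[0.07,0,0,0.002,0],[0.07,0,0,0.002,0],[0.084,0,0,0.002,0],[0.084,0,0,0.002,0],[0.084,0,0,-0.01,0],[0.084,0,0,-0.02,0],[0.084,0,0,-0.0285,0],[0.084,0,0,-0.0285,0]]' 50
python3 - <<'E'
from h import *
np.save("TD.npy",tool())
a=arm.grab_frame("scene")[:,:,::-1][140:230,170:270];w=arm.grab_frame("wrist")[:,:,::-1]
o=np.zeros((384,800,3),np.uint8);o[:360,:400]=cv2.resize(a,None,fx=4,fy=4,interpolation=2);o[:,400:]=w[:,56:456]
cv2.imwrite("pics/D.png",o)
E
```

```text
t: 12.97
eef_pos: [0.4738, -0.178, 0.1217]
ee_rot: [-3.138, -0.002, -1.182]
force: [0.5, -0.9, 1.2]
width: 0.0838
gripper_force: 0.0
```

View pics/D.png

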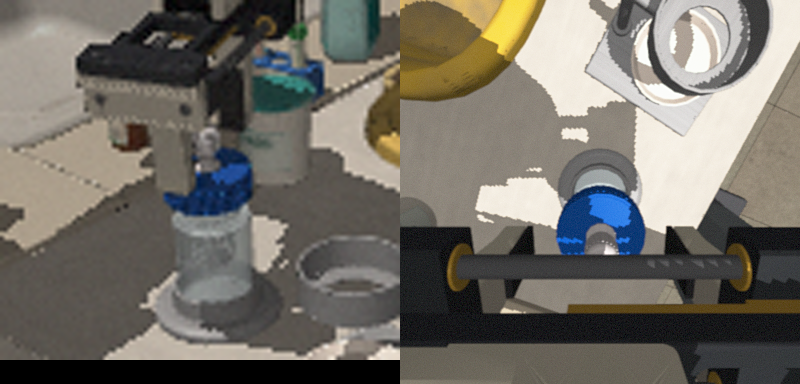

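The cap stands upright and raised on the neck, the jar is unmoved, and the open fingers straddle the knob at the image centre. I'll close on the knob.

```bash
python3 nudge.py '[[0.05,0,0,0,0],[0.03,0,0,0,0],[0.015,0,0,0,0],[0.01,0,0,0,0],[0.01,0,0,0,0],[0.01,0,0,0,0],[0.01,0,0,0,0],[0.01,0,0,0,0],[0.01,0,0,0,0],[0.01,0,0,0,0],[0.01,0,0,0,0],[0.01,0,0,0,0]]' 30
python3 -c "
from h import *
s=arm.get_state();print(s['force'],s['moment'],s['q'])"
```

```text
t: 14.07
eef_pos: [0.4724, -0.1779, 0.1196]
ee_rot: [-3.142, -0.0, -1.183]
force: [-0.6, 0.5, -1.2]
width: 0.0182
gripper_force: 30.0
[-0.55875325  0.529254   -1.24597617] [-0.01492624  0.18470156 -0.02460408] [ 2.96896411e-02  1.79963359e-01 -5.04312264e-01  2.21394155e-05
 -8.86468745e-01  3.58309397e-01]
```

```bash
python3 nudge.py '[[0.01,0,0,-0.003,0],[0.01,0,0,-0.008,0],[0.01,0,0,-0.015,0],[0.01,0,0,-0.023,0],[0.01,0,0,-0.031,0],[0.01,0,0,-0.039,0],[0.01,0,0,-0.047,0],[0.01,0,0,-0.055,0],[0.01,0,0,-0.063,0],[0.01,0,0,-0.071,0],[0.01,0,0,-0.079,0],[0.01,0,0,-0.087,0],[0.01,0,0,-0.093,0],[0.01,0,0,-0.097,0],[0.01,0,0,-0.1,0],[0.01,0,0,-0.1,0],[0.01,0,0,-0.1,0]]' 30
python3 -c "
from h import *
s=arm.get_state();print(s['force'],s['width']);print(totool([.456,-.3187,.22]))"
```

```text
t: 15.48
eef_pos: [0.4723, -0.1778, 0.2194]
ee_rot: [3.141, 0.0, -1.183]
force: [-0.6, -0.3, -1.3]
width: 0.0182
gripper_force: 30.0
[-0.60288098 -0.34268066 -1.31832679] 0.018154411980758497
[ 0.12424857  0.06839224 -0.00061795]
```

```bash
python3 nudge.py '[[0.01,0.004,0.002,0,0],[0.01,0.012,0.007,0,0],[0.01,0.024,0.013,0,0],[0.01,0.038,0.021,0,0],[0.01,0.052,0.029,0,0],[0.01,0.066,0.036,0,0],[0.01,0.08,0.044,0,0],[0.01,0.094,0.052,0,0],[0.01,0.106,0.058,0,0],[0.01,0.115,0.063,0,0],[0.01,0.121,0.067,0,0],[0.01,0.1242,0.0684,0,0],[0.01,0.1242,0.0684,0,0],[0.01,0.1242,0.0684,0,0],[0.01,0.1242,0.0684,0,0]]' 30
python3 nudge.py '[[0.01,0,0,0.01,0],[0.01,0,0,0.02,0],[0.01,0,0,0.03,0],[0.01,0,0,0.035,0],[0.01,0,0,0.035,0],[0.01,0,0,0.035,0]]' 30
python3 - <<'E'
from h import *
np.save("TE.npy",tool());print(totool([.456,-.3187,.22]))
im={n:arm.grab_frame(n)[:,:,::-1] for n in("scene","top","wrist")}
for n in im: cv2.imwrite(f"pics/E_{n}.png",im[n])
o=np.zeros((600,800,3),np.uint8)
o[:400,:400]=cv2.resize(im["scene"][150:250,210:310],None,fx=4,fy=4,interpolation=2)
o[400:600,:400]=cv2.resize(im["top"][190:240,240:340],None,fx=4,fy=4,interpolation=2)
o[:560,400:800]=cv2.resize(im["wrist"][100:240,200:300],None,fx=4,fy=4,interpolation=2)
cv2.imwrite("pics/E.png",o)
E
```

```text
t: 16.73
eef_pos: [0.4562, -0.3183, 0.2196]
ee_rot: [-3.141, 0.0, -1.182]
force: [0.1, -0.3, -1.7]
width: 0.0184
gripper_force: 30.0
t: 17.23
eef_pos: [0.4559, -0.3186, 0.184]
ee_rot: [3.141, 0.001, -1.183]
force: [-0.3, 1.3, -1.2]
width: 0.0182
gripper_force: 30.0
[ 1.06502698e-04 -2.80833763e-05 -3.59987786e-02]
```

View pics/E.png

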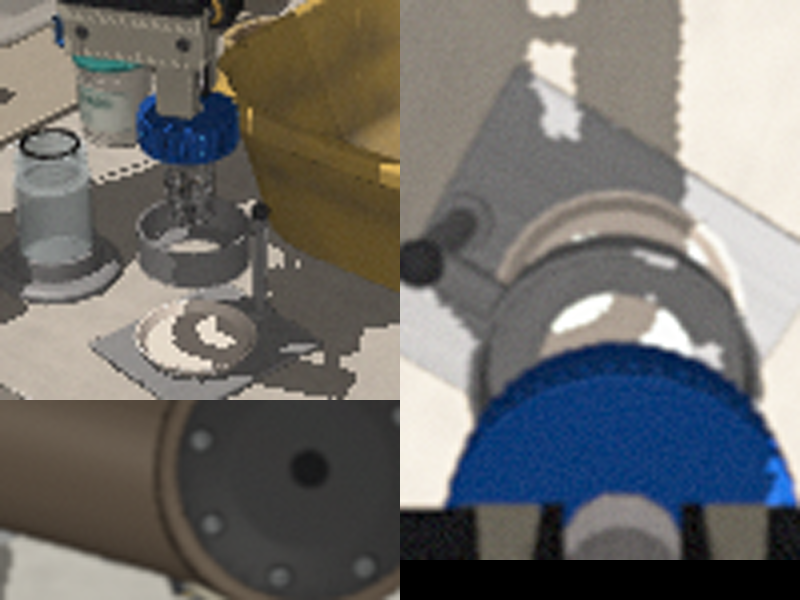

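The scene crop shows the cap held upright with its basket just above the cup. In the wrist crop the cup rim's top edge is at about row 159 and its centre column near 254; the cap's centre is at column 255.5. I'll overlay predicted circles to check alignment.

Run:
```python
from h import *
T=np.load("TE.npy")
def proj(name,P):
    p=arm.camera_params(name);C=np.array(p["T"]) if "T" in p else T@np.array(p["hand_eye"])
    q=(P-C[:3,3])@C[:3,:3];return np.c_[q[:,0]/q[:,2]*p["fx"]+p["cx"],q[:,1]/q[:,2]*p["fy"]+p["cy"]]
a=np.linspace(0,2*np.pi,200)
circ=lambda x,y,z,r:np.c_[x+r*np.cos(a),y+r*np.sin(a),z+0*a]
c=T[:2,3];zc=T[2,3]+.0188-.045
o=np.zeros((600,800,3),np.uint8)
for n,(r0,c0,h,w),ox in(("scene",(165,235,60,50),0),("wrist",(135,210,95,90),360)):
    k=7 if n=="scene" else 4.8
    im=cv2.resize(cv2.imread(f"pics/E_{n}.png")[r0:r0+h,c0:c0+w],None,fx=k,fy=k,interpolation=2)
    for P,col in((circ(.456,-.3187,.099,.0355),(0,0,255)),(circ(.456,-.3187,.099,.033),(0,255,255)),(circ(*c,zc+.022,.03),(0,255,0)),(circ(*c,zc,.03),(255,255,0))):
        q=(proj(n,P)+.5-[c0,r0])*k
        cv2.polylines(im,[q.astype(int)],True,col,1)
    o[:min(600,im.shape[0]),ox:ox+im.shape[1]]=im[:600,:800-ox]
cv2.imwrite("pics/ov.png",o)
```

```text
(no output)
```

View pics/ov.png

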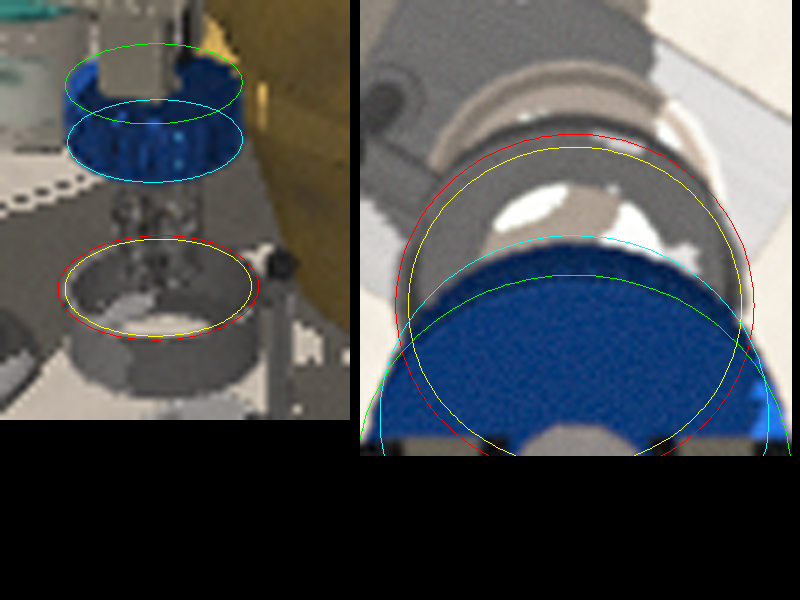

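Run:
```python
from h import *
T=np.load("TE.npy")
p=arm.camera_params("wrist");C=T@np.array(p["hand_eye"])
def proj(P):
    q=(P-C[:3,3])@C[:3,:3];return np.c_[q[:,0]/q[:,2]*p["fx"]+p["cx"],q[:,1]/q[:,2]*p["fy"]+p["cy"]]
a=np.linspace(0,2*np.pi,400)
im=cv2.imread("pics/E_wrist.png");g=cv2.cvtColor(im,6)
for r,z in((.0355,.099),(.0355,.077),(.033,.099),(.033,.077),(.02,.077)):
    q=proj(np.c_[.456+r*np.cos(a),-.3187+r*np.sin(a),z+0*a]);t=q[:,1].argmin()
    print(r,z,"top",q[t].round(1),"L",q[q[:,0].argmin()].round(1),"R",q[q[:,0].argmax()].round(1))
for u in(248,252,256):print(u,"rows150-175",g[150:182,u])
for v in(185,190,195):print(v,g[v,208:232],g[v,276:302])
# nearby: bgr at col 252
```

```text
0.0355 0.099 top [254.2 162.5] L [217.  198.1] R [291.6 197.9]
0.0355 0.077 top [254.2 158.9] L [219.9 191.9] R [288.8 192.3]
0.033 0.099 top [254.2 165.2] L [219.6 198.2] R [289.  198.6]
0.033 0.077 top [254.2 161.4] L [222.3 192. ] R [286.4 192.4]
0.02 0.077 top [254.3 174.2] L [234.9 192.8] R [273.7 193. ]
248 rows150-175 [123 117 124 146 162 165 164 172 175 109  68  76  92 112 104 108 105 107
 106 106 104 106 104 139 229 255 255 254 255 239 179 155]
252 rows150-175 [120 117 128 157 162 165 163 155 117  78  73  79  97 102 102 108 108 106
 109 108 100  99 117 183 244 239 200 178 165 158 162 163]
256 rows150-175 [119 117 134 155 163 161 164 154 123  81  75  78  96 108  99 104 104 106
  99 105 106 105 104 120 157 166 163 162 162 164 168 163]
185 [212 210 210 208 208 207 204 208 209 206 182 153 113  90  91 105 108 101
 104 105 108 108 106 108] [125 143 139 108 108 107 104 103 100  89  91 120 166 214 224 225 224 216
 213 224 236 238 239 238 238 237]
190 [206 206 207 208 209 210 213 211 194 157 110  87  75  66  85 104 108 110
 105 108 106 105 106 107] [149 190 215 200 145 108 103 110 108  95  74  76 101 133 183 224 238 239
 237 239 239 239 238 240 239 240]
195 [241 237 226 207 199 203 205 204 184 142 104  83  64  69  90 109 108 106
  84  68  55  38  34  37] [ 34  43  28  33  33  48  56  70  93  91  67  66  83 116 170 228 242 239
 239 240 239 239 239 239 240 237]
```

Edge profiles put the cup within about 1 mm of the estimate: outer wall top at row 158.5 against 158.9 predicted, left edge at 217 against 217. I'll correct by about 0.8 mm and lower.

```bash
python3 nudge.py '[[0.01,0.0008,-0.0004,0.002,0],[0.01,0.0008,-0.0004,0.007,0],[0.01,0.0008,-0.0004,0.012,0],[0.01,0.0008,-0.0004,0.018,0],[0.01,0.0008,-0.0004,0.024,0],[0.01,0.0008,-0.0004,0.03,0],[0.01,0.0008,-0.0004,0.036,0],[0.01,0.0008,-0.0004,0.042,0],[0.01,0.0008,-0.0004,0.047,0],[0.01,0.0008,-0.0004,0.051,0],[0.01,0.0008,-0.0004,0.054,0],[0.01,0.0008,-0.0004,0.054,0],[0.01,0.0008,-0.0004,0.054,0]]' 30
python3 nudge.py '[[0.01,0,0,0.003,0],[0.01,0,0,0.006,0],[0.01,0,0,0.009,0],[0.01,0,0,0.012,0],[0.01,0,0,0.012,0]]' 30
```

```text
t: 18.47
eef_pos: [0.4568, -0.3193, 0.1305]
ee_rot: [3.141, 0.0, -1.183]
force: [0.2, -0.1, -1.3]
width: 0.018
gripper_force: 30.0
t: 18.88
eef_pos: [0.4563, -0.3191, 0.1178]
ee_rot: [3.141, 0.001, -1.183]
force: [-0.9, 0.1, -1.6]
width: 0.0183
gripper_force: 30.0
```

```bash
python3 nudge.py '[[0.01,0,0,0.003,0],[0.01,0,0,0.006,0],[0.01,0,0,0.009,0],[0.01,0,0,0.011,0],[0.01,0,0,0.012,0],[0.01,0,0,0.012,0],[0.01,0,0,0.012,0]]' 30
python3 nudge.py '[[0.01,0,0,0.001,0],[0.01,0,0,0.0015,0],[0.01,0,0,0.0015,0],[0.01,0,0,0.0015,0]]' 30
```

```text
t: 19.47
eef_pos: [0.4568, -0.3193, 0.1065]
ee_rot: [3.141, 0.0, -1.183]
force: [0.0, -0.4, -1.8]
width: 0.0179
gripper_force: 30.0
t: 19.8
eef_pos: [0.4568, -0.3193, 0.1051]
ee_rot: [-3.142, -0.0, -1.183]
force: [-0.7, 0.5, -2.2]
width: 0.0183
gripper_force: 30.0
```

```bash
python3 nudge.py '[[0.01,0,0,0.0005,0],[0.01,0,0,0.001,0],[0.01,0,0,0.001,0],[0.01,0,0,0.001,0]]' 30
python3 nudge.py '[[0.01,0,0,0.0005,0],[0.01,0,0,0.001,0],[0.01,0,0,0.001,0],[0.01,0,0,0.001,0]]' 30
```

```text
t: 20.13
eef_pos: [0.4567, -0.3193, 0.104]
ee_rot: [3.142, 0.0, -1.183]
force: [0.4, -0.1, -2.4]
width: 0.0181
gripper_force: 30.0
t: 20.47
eef_pos: [0.457, -0.3193, 0.1034]
ee_rot: [-3.141, -0.0, -1.183]
force: [-0.3, 1.9, 3.0]
width: 0.0179
gripper_force: 30.0
```

Contact came at TCP z 0.1034, where the cap should be home. I'll release and rise.

```bash
python3 nudge.py '[[0.02,0,0,0,0],[0.03,0,0,0,0],[0.045,0,0,0,0],[0.045,0,0,0,0],[0.045,0,0,0,0],[0.045,0,0,-0.005,0],[0.045,0,0,-0.015,0],[0.045,0,0,-0.03,0],[0.045,0,0,-0.05,0],[0.045,0,0,-0.08,0],[0.045,0,0,-0.11,0],[0.045,0,0,-0.12,0],[0.045,0,0,-0.12,0],[0.045,0,0,-0.12,0]]' 30
python3 - <<'E'
from h import *
T=tool();im={n:arm.grab_frame(n)[:,:,::-1] for n in("scene","wrist")}
o=np.zeros((560,800,3),np.uint8)
o[:400,:400]=cv2.resize(im["scene"][160:260,200:300],None,fx=4,fy=4,interpolation=2)
o[:560,400:800]=cv2.resize(im["wrist"][80:220,200:300],None,fx=4,fy=4,interpolation=2)
cv2.imwrite("pics/F.png",o)
p=arm.camera_params("scene");C=np.array(p["T"])
for P in([.456,-.3187,.122],[.456,-.3187,.13],[.456,-.3187,.099]):
    q=(np.array(P)-C[:3,3])@C[:3,:3];print(P,((q[0]/q[2]*p["fx"]+p["cx"]-200)*4,(q[1]/q[2]*p["fy"]+p["cy"]-160)*4))
E
```

```text
t: 21.63
eef_pos: [0.457, -0.3193, 0.2241]
ee_rot: [-3.14, -0.001, -1.183]
force: [-0.2, -0.1, -0.0]
width: 0.0447
gripper_force: 0.0
[0.456, -0.3187, 0.122] (np.float64(227.84583065337893), np.float64(149.4017338399558))
[0.456, -0.3187, 0.13] (np.float64(227.6206475081376), np.float64(138.05458518067735))
[0.456, -0.3187, 0.099] (np.float64(228.48311893619143), np.float64(181.51517144263846))
```

View pics/F.png

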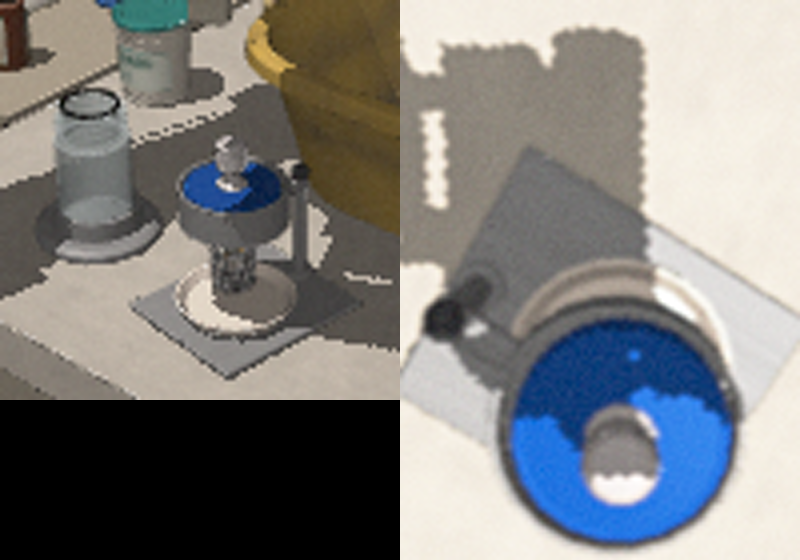

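The final view shows the cap flush and level with the cup rim at crop (232,187), its basket hanging through the hole. The knob is upright, the jar is empty, and the hand is clear. I'll hand in.

```bash
python3 -c "
from station import arm
print(arm.job_done())"
```

```text
the job is handed in; nothing more can be done
None
```

I unscrewed the cap in three grips, lifted it out by its knob and set it fully home in the stand's cup; the hand was clear at 21.6 s and I handed the job in, with no verdict shown.

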